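# Set a turning blank in the stop jig

### The job

Take the round stop bar from its rest and push it down past the sprung jaws until it sits fully home, roughly centred, in both fork clips of the jig. Then stand the rectangular wooden blank flat on the jig's bed, long sides along the fence, and press it squarely into the corner so that it bears firmly on the fence and on the bar at once. Finish while still holding the blank and pressing it against both stops, and leave the other things on the bench undisturbed.

Things in the scene. Friction and masses are not known exactly. Their poses are not given: they have to be found in the camera images.
- jig: Wooden drilling jig fixed to the bench; place and yaw vary. Origin: centre of its underside, z up. Bed: 220 x 220 mm board, top at z = 12 mm. A fence runs along x on its +y side. Two steel fork clips at y = +70 and -70 mm, near the +x edge, take the stop bar along y. Between the forks (y from -64 to 64 mm) only the fence stands on the bed
- fork_a (a point): Middle of the slot floor of the fork at jig y = +70 mm (its twin is at y = -70). At jig x = 60, z = 31 mm; axes as the jig's. Fork 12 mm wide in y, slot 18 mm wide in x. Front prong (-x side) up to jig z = 54 mm, its tip flared forward to z = 65 and x = 40 mm; back prong up to z = 42 mm; hinge post at x = 78 to 84 mm, up to z = 76 mm
- seat (a point): Where the centre of the seated bar belongs: jig x = 60 (1 mm play either way), y = 0, z = 39 mm, i.e. 27 mm above the bed; the bar then lies along the jig's y
- corner (a point): Where the centre of the blank's underside belongs, in the corner between fence (on its +y side) and seated bar (on its +x side): jig x = 12 (up to 13, as the bar has 1 mm play), y = 18, z = 12 mm, with the blank's 80 mm sides along the jig's x. Axes as the jig's. Friction is about 0.6: load the bar first, then slide along it to the fence and push harder there, or friction on one stop may keep the load off the other
- fence: Aluminium side fence, fixed on the jig: 130 mm long along the jig's x (from jig x = -90 to +40 mm), 15 mm thick, 30 mm high (top at jig z = 42 mm). The face that the blank bears on is at jig y = +45 mm and looks to -y. Origin: centre of its underside, axes as the jig's
- jaw_a (a joint): Sprung jaw of the fork at jig y = +70 mm, hinged atop the hinge post (jig x = 80, z = 72 mm), leaning down across the slot. 0 rad = closed, where its spring holds it; a bar pushed down swings it down and back to about 0.35 rad, then it snaps back above the bar. It cannot swing up: a seated bar cannot be lifted out. Passing both jaws takes about 5 to 12 N
- jaw_b (a joint): The same jaw on the fork at jig y = -70 mm
- jaw_a_tip (a point): Centre of the rounded tip of jaw_a; closed it is at about jig x = 62, z = 52 mm
- jaw_b_tip (a point): The same for jaw_b
- bar: Round aluminium stop bar, 16 mm diameter, 200 mm long, about 0.12 kg, loose. Origin: its centre; its axis is its own y. It starts in the rest, axis 33 mm above the bench, and can be gripped round its middle from above
- rest: Dark wooden rest fixed to the bench, left or right of the jig: base 50 x 180 x 8 mm with two V-notched blocks at its y = +70 and -70 mm (each 16 mm wide in y, tops 39 mm above the bench), free between them. Origin: centre of its underside; the bar lies along its y
- blank: Rectangular block of light wood, 80 mm (own x) x 54 mm (own y) x 70 mm high (z), about 0.2 kg, loose, standing on the bench on the other side of the jig from the rest, turned by some yaw. Origin: centre of its underside. Either end may face the bar. Gripped across its 54 mm width with the fingertips 36 mm or more above its underside, the fingers pass above the fence
- disc: Bystander: round bowl blank, a plain wooden disc 100 mm across, 45 mm high; leave it alone. Origin: its underside
- offcut: Bystander: stick of wood 90 x 30 x 30 mm, lying flat; leave it alone. Origin: its underside
- jar: Bystander: amber glass jar with a lid, 64 mm across, 100 mm high; leave it alone. Origin: its underside
- brush: Bystander: hand brush lying along its own x, about 200 mm long; leave it alone. Origin: its underside
- screwdriver: Bystander: screwdriver lying along its own x, about 200 mm long; leave it alone. Origin: its underside
- mallet: Bystander: hammer lying along its own x, about 300 mm long; leave it alone. Origin: its underside
- cup: Bystander: white cup, 72 mm across, 75 mm high; leave it alone. Origin: its underside
There are look-alikes about, which are no part of the job. Leave any red or yellow look-alike of the blank alone.

How it is judged:
By the outcome, as a careful person would: the job done as asked, in the order asked, and still so for the second after the job is handed in, while the arm keeps its last pose, push and grip.
It also fails if it takes over 72 s, if anything falls off the work surface, if the arm or the gripper's body presses on something with over 40 N, if the wrist force passes 120 N, or if a joint passes its speed limit or range.

### The arm

A 7-joint arm with a two-finger parallel gripper is mounted at the origin on the work surface. World frame = base frame: x ahead of the robot, y to its left, z up, the work surface at z = 0. Lengths are in m, angles in rad, forces in N, time in s.
With the tool pointing down it reaches from about 0.4 to 0.875 m from the base axis. Payload 6.5 kg.
Tool frame: the origin (TCP) lies at the very end of the fingers, on their centre line; the grasp point (between the pads) lies 19 mm behind it; z points along the fingers, x is the direction in which the jaws open and shut, and the axes are right-handed (so a half turn about z gives the same grasp; the last joint's range is limited). The gripper opens to 88 mm and grips with 3 to 60 N. Pads are 18 mm wide; open, the fingers measure 123 mm over their backs; the gripper's body (75 mm by 187 mm) begins 45 mm behind the grasp point.
Start: joints at [1.219, 0.536, -0.004, 1.538, 0.003, 1.067, -0.071], TCP at [0.183, -0.624, 0.239] pointing down, gripper open.
Joint ranges: [-2.7, 2.7], [-0.37, 2.16], [-1.27, 1.26], [0.24, 2.4], [-1.31, 4.45], [0.19, 1.91], [-2.76, 2.76]. Speed limits (rad/s): [2.39, 2.39, 3.14, 3.14, 3.14, 3.14, 3.14].

### API

Orientations are given as a unit quaternion [x, y, z, w].
In Python, from workcell import robot gives the robot as it stands.
- The arm moves only by the tool carry_out, never from a script. Its argument "targets" is one flat list of numbers, 7 for each row, row after row: the shift along the tool's x, y, z in m, then the turn, a rotation vector about the tool's x, y, z in rad, then the gripper command: -1 is fully open, 1 is shut, values between are in proportion. In form: [dx, dy, dz, wx, wy, wz, hand, dx, dy, dz, wx, wy, wz, hand, ...]. A call has 1 to 8 rows; each row shifts and turns the commanded pose from where the row before left it, along the tool's axes as they then stand; what a row does not reach is not made up. A row lasts 1/8 s, in which the tool goes at most 62.5 mm and 10.7 degrees, less where a joint would pass 70% of its speed; a pose out of reach is approached as far as the arm can. A call is refused whole if a number of a shift passes 0.0625 or a number of a turn 0.188, either way. A call with a gripper value outside its range is refused whole. The fingers move at their own pace and stop on an object; the grip force is fixed at half the most. Time passes only in rows, so rows that do not move let the fingers close. It gives the time, the measured TCP pose, the force and the opening at its end, in the units of the state.
- robot.sense(): the state, without advancing time (a new reading comes with each control period).
- robot.capture(name): name is "scene" or "top" or "wrist"; returns the picture (384x512x3 uint8, red, green, blue); there is no depth.
- robot.calibration(name): a dict with "camera_matrix" (3x3 intrinsics, pixels), "R" (3x3) and "t" (3): a world point X has camera coordinates R X + t; the wrist camera has in their place "hand_eye" (4x4, takes a point from camera to tool coordinates, whose origin is the TCP and whose axes are the tool frame's). Camera axes: x right, y down, z forward; pixel columns grow to the right and rows downward; lengths in m; the calibration is good to about 2 mm. A picture is of the moment at which its call begins: read the wrist's pose just before it. calibration takes no time and is no camera call.
- robot.hand_in(): hands the job in, once; it reports no verdict.
The state is a dict: "time_s": time; "joints": joint angles; "joint_velocities": joint speeds; "tau": joint torques, N m; "tcp_pos": TCP position; "eef_rot": TCP orientation; "force": force on the tool from outside, world axes, zero at the start; "ft_torque": the same for the moment, N m; "width": opening from 0.0 (shut) to 1.0 (fully open).
Only numpy, scipy, OpenCV 4.12 (cv2) and the standard library are available. Lean on these libraries where they do the work, as an engineer would, in place of code of your own. Each camera call takes 0.05 s, during which the arm holds its last target.

## Working session

There is one attempt and no reset: what is moved stays moved. The work goes in short steps, Python scripts to look and compute and a tool call to move; the robot and the scene stay as the last step left them, time stands still between calls to the robot, and variables do not carry over. Pictures are saved under pics/ and viewed, and the job is handed in when it is done.

Besides the shell and the picture viewer there is one more tool, called after "Call:" as name(argument=value, ...) on one line, values as JSON. carry_out: Moves the arm, as the interface text tells. Its arguments: {"type":"object","properties":{"targets":{"type":"array","items":{"type":"number"}}},"required":["targets"]}

```bash
ls; mkdir -p pics; python3 - <<'E'
from workcell import robot
import cv2
for n in ("scene","top","wrist"):
    im=robot.capture(n); cv2.imwrite(f"pics/{n}0.png",im[:,:,::-1])
    c=robot.calibration(n); print(n,{k:(v.tolist() if hasattr(v,'tolist') else v) for k,v in c.items()})
print(robot.sense())
E
```

```text
pics
scene {'camera_matrix': [[359.8656866471568, 0.0, 252.5952863241884], [0.0, 359.8656866471568, 191.64599092561588], [0.0, 0.0, 1.0]], 'R': [[0.46844532154857765, 0.8834790086494354, -0.004880778120370915], [0.6979976392694068, -0.3734733531787041, -0.6109966857846201], [-0.5416255868158231, 0.28281176733167496, -0.7916181074010055]], 't': [-0.3556494627545245, -0.31461434521715137, 1.4641616413899152]}
top {'camera_matrix': [[418.284663046855, 0.0, 253.5182562815516], [0.0, 418.284663046855, 188.31482434396443], [0.0, 0.0, 1.0]], 'R': [[0.023420521081178744, -0.9997256895481733, -0.00015763792806591822], [-0.9987519822202473, -0.02339075180999993, -0.044128797183820484], [0.04411300492387517, 0.0011909606178596693, -0.9990258377086115]], 't': [0.06500260676151759, 0.5512454351921421, 1.4175737583954013]}
wrist {'camera_matrix': [[337.0636087132828, 0.0, 248.2471310483373], [0.0, 337.0636087132828, 194.48761582707903], [0.0, 0.0, 1.0]], 'hand_eye': [[0.9999995798166317, -0.00042003309106180756, 0.0008148243736873772, 0.0006820078250496797], [0.0001705123776114608, 0.9585667218668
[... 182 characters left out ...]
s': array([ 1.2187951 ,  0.53700382, -0.00442394,  1.53859234,  0.00260518,
        1.06729523, -0.07120084]), 'joint_velocities': array([-4.75642597e-05, -2.27196511e-03, -8.92162960e-04, -3.22632606e-03,
       -5.00953942e-04,  1.41840377e-03,  1.18663121e-03]), 'tau': array([ 1.08496664e-03, -5.71329975e+01,  9.91574675e-01, -2.51825488e+01,
       -5.61837992e-02,  1.52662850e-02,  8.30789850e-05]), 'tcp_pos': array([ 0.18311   , -0.62320796,  0.2380539 ]), 'eef_rot': array([ 8.00619643e-01, -5.99172571e-01, -5.48482860e-04, -3.42366169e-04]), 'force': array([ 0.33850117, -0.57829367,  0.74105788]), 'ft_torque': array([ 0.00426854, -0.01345125, -0.02420031]), 'width': 1.001112194839916}
```

View pics/top0.png

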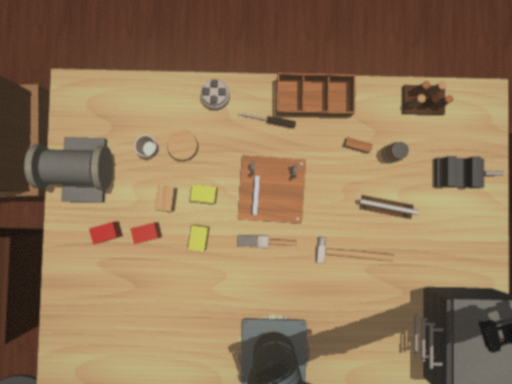

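View pics/scene0.png

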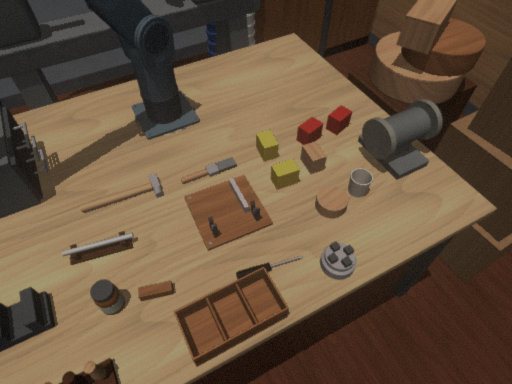

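View pics/wrist0.png

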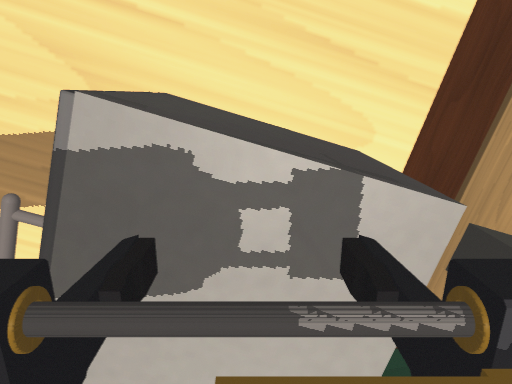

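Candidates for the blank in the top view are:
- wood-coloured block (166,198)
- yellow blocks (203,194) and (198,238)
- red blocks (104,233) and (145,233)
- offcut (358,145), which is brown and lies flat

For the bar: the rod on the dark rest (387,207) against the fence (256,195), the mallet handle (360,254) and the screwdriver (268,121). I choose the wood block and the rod on the rest, and check both in crops.

```bash
python3 - <<'E'
import cv2,numpy as np
t=cv2.imread("pics/top0.png");s=cv2.imread("pics/scene0.png")
f=lambda im,x,y,w,h,k:cv2.resize(im[y:y+h,x:x+w],None,fx=k,fy=k,interpolation=cv2.INTER_CUBIC)
a=f(t,135,175,100,75,4); b=f(t,345,185,100,75,4); c=f(t,230,150,100,75,4); d=f(s,240,120,100,75,4)
cv2.imwrite("pics/crop0.png",np.vstack([np.hstack([a,b]),np.hstack([c,d])]))
E
```

```text
(no output)
```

View pics/crop0.png

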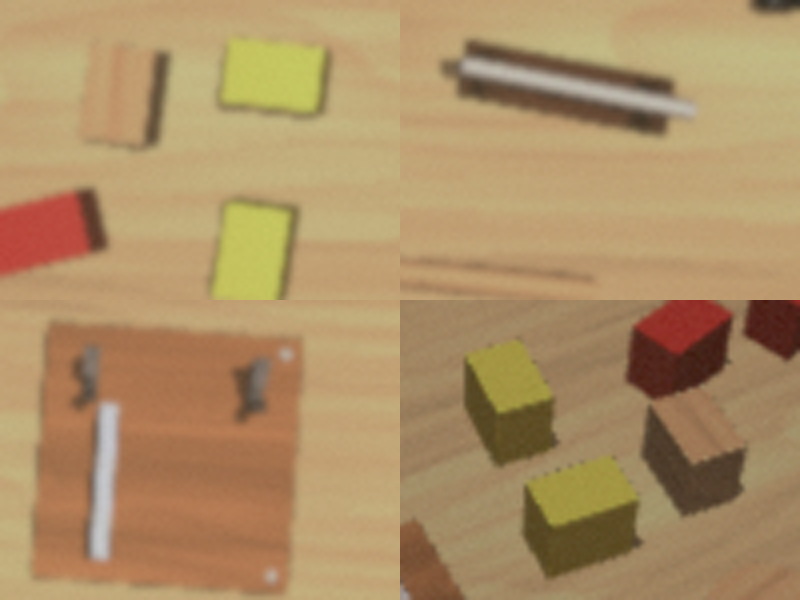

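```bash
cat > h.py <<'E'
import numpy as np, cv2
from scipy.spatial.transform import Rotation as R
def robot_():
    from workcell import robot
    return robot
def cast(cam,px,z,pose=None):
    """pixels -> world pts on plane z. pose=(tcp_pos,quat) for wrist"""
    c=robot_().calibration(cam); K=np.array(c['camera_matrix'])
    px=np.atleast_2d(np.array(px,float)); d=np.linalg.solve(K,np.c_[px,np.ones(len(px))].T).T
    if cam=='wrist':
        H=np.array(c['hand_eye']); T=np.eye(4); T[:3,:3]=R.from_quat(pose[1]).as_matrix(); T[:3,3]=pose[0]
        M=T@H; o=M[:3,3]; d=d@M[:3,:3].T
    else:
        Rm=np.array(c['R']); t=np.array(c['t']); o=-Rm.T@t; d=d@Rm
    s=(z-o[2])/d[:,2]; return o+d*s[:,None]
def proj(cam,X,pose=None):
    c=robot_().calibration(cam); K=np.array(c['camera_matrix']); X=np.atleast_2d(X)
    if cam=='wrist':
        H=np.array(c['hand_eye']); T=np.eye(4); T[:3,:3]=R.from_quat(pose[1]).as_matrix(); T[:3,3]=pose[0]
        M=np.linalg.inv(T@H); P=X@M[:3,:3].T+M[:3,3]
    else: P=X@np.array(c['R']).T+np.array(c['t'])
    p=P@K.T; return p[:,:2]/p[:,2:]
def down(yaw):
    """tool pointing down, tool x at world angle yaw"""
    c,s=np.cos(yaw),np.sin(yaw)
    return R.from_matrix(np.array([[c,s,0],[s,-c,0],[0,0,-1.]]))
def tyaw(q):
    x=R.from_quat(q).as_matrix()[:,0]; return np.arctan2(x[1],x[0])
def delta(pos,yaw,p0=None,q0=None):
    """tool-frame shift and turn from current sensed (or given) pose to target"""
    s=robot_().sense(); p0=s['tcp_pos'] if p0 is None else p0; q=R.from_quat(s['eef_rot'] if q0 is None else q0)
    d=q.inv().apply(np.array(pos)-p0); w=(q.inv()*down(yaw)).as_rotvec()
    return d,w
def snap(name,cam='wrist'):
    r=robot_(); s=r.sense(); im=r.capture(cam); cv2.imwrite(f"pics/{name}.png",im[:,:,::-1])
    np.savez(f"pics/{name}.npz",p=s['tcp_pos'],q=s['eef_rot']); return im,(s['tcp_pos'],s['eef_rot'])
def pose(name):
    a=np.load(f"pics/{name}.npz"); return (a['p'],a['q'])
E
python3 - <<'E'
from h import *
np.set_printoptions(precision=4,suppress=True)
j=cast('top',[(242.5,155.5),(305.5,159.5),(302.5,223.5),(238,219.5)],.012); print(j,j.mean(0))
b=cast('top',[(361,201.3),(418,212)],.033); print(b,b.mean(0),np.linalg.norm(b[0]-b[1]),np.arctan2(*(b[0]-b[1])[[1,0]]))
k=cast('top',[(157.5,185),(175,187.5),(172.5,211.3),(155,209.5)],.07); print(k,k.mean(0))
s=robot.sense() if 0 else robot_().sense(); print(tyaw(s['eef_rot']))
print(delta([.52,-.30,.26],0.2))
E
```

```text
[[ 0.6613  0.1183  0.012 ]
 [ 0.6526 -0.098   0.012 ]
 [ 0.4336 -0.0917  0.012 ]
 [ 0.442   0.1283  0.012 ]] [0.5474 0.0142 0.012 ]
[[ 0.5134 -0.2846  0.033 ]
 [ 0.482  -0.4765  0.033 ]] [ 0.4977 -0.3805  0.033 ] 0.19443558021975482 1.4083351119276244
[[0.5505 0.393  0.07  ]
 [0.5437 0.3354 0.07  ]
 [0.4656 0.3411 0.07  ]
 [0.4701 0.3985 0.07  ]] [0.5075 0.367  0.07  ]
-1.2849348293069123
(array([-0.2151, -0.4144, -0.0217]), array([-0.0009,  0.0011, -1.4849]))
```

```bash
cat >> h.py <<'E'
def plan(pos,yaw,n,hand=-1,p0=None,q0=None):
    """print rounded rows to straight-line move"""
    s=robot_().sense(); p=s['tcp_pos'] if p0 is None else np.array(p0); q=R.from_quat(s['eef_rot'] if q0 is None else q0)
    rows=[]; pos=np.array(pos)
    w=(q.inv()*down(yaw)).as_rotvec(); 
    for i in range(n):
        d=q.inv().apply((pos-p)/(n-i)); w=(q.inv()*down(yaw)).as_rotvec()/(n-i)
        d=np.round(d,4); w=np.round(w,3)
        if max(abs(d))>.0625 or max(abs(w))>.188: print("TOO BIG",d,w)
        rows+=[*d,*w,hand]; p=p+q.apply(d); q=q*R.from_rotvec(w)
    print('[',', '.join(f"{v:g}" for v in np.array(rows)+0.),']'); return p,q.as_quat()
E
python3 - <<'E'
from h import *
plan([.498,-.38,.20],-.16,8)
E
```

```text
[ -0.0181, -0.0463, 0.0048, 0, 0, -0.141, -1, -0.0114, -0.0484, 0.0048, 0, 0, -0.141, -1, -0.0044, -0.0495, 0.0048, 0, 0, -0.14, -1, 0.0025, -0.0497, 0.0048, 0, 0, -0.141, -1, 0.0095, -0.0488, 0.0047, 0, 0, -0.14, -1, 0.0162, -0.047, 0.0048, 0, 0, -0.141, -1, 0.0226, -0.0443, 0.0047, -0.001, 0, -0.14, -1, 0.0286, -0.0408, 0.0048, 0, 0.001, -0.141, -1 ]
```

Call:
carry_out(targets=[-0.018,-0.046,0,0,0,-0.14,-1,-0.011,-0.048,0,0,0,-0.14,-1,-0.004,-0.05,0.005,0,0,-0.14,-1,0.0025,-0.05,0.005,0,0,-0.14,-1,0.0095,-0.049,0.005,0,0,-0.14,-1,0.016,-0.047,0.005,0,0,-0.14,-1,0.023,-0.044,0.01,0,0,-0.14,-1,0.029,-0.041,0.01,0,0,-0.14,-1])

```text
time_s: 1.15
tcp_pos: [0.5008, -0.3809, 0.1983]
eef_rot: [0.997, -0.08, -0.0, 0.0]
force: [0.2, -0.9, -0.3]
width: 0.999
```

Call:
carry_out(targets=[0,0,0,0,0,0,-1,0,0,0,0,0,0,-1])

```text
time_s: 1.4
tcp_pos: [0.499, -0.3825, 0.1984]
eef_rot: [0.997, -0.083, -0.001, 0.0]
force: [0.0, -0.3, 0.4]
width: 0.998
```

```bash
python3 - <<'E'
from h import *
im,p=snap('w1'); print(p,tyaw(p[1]))
E
```

```text
(array([ 0.49901972, -0.38251137,  0.19839237]), array([ 9.96547114e-01, -8.30270939e-02, -5.54352340e-04,  2.09403584e-04])) -0.16624586635242838
```

View pics/w1.png

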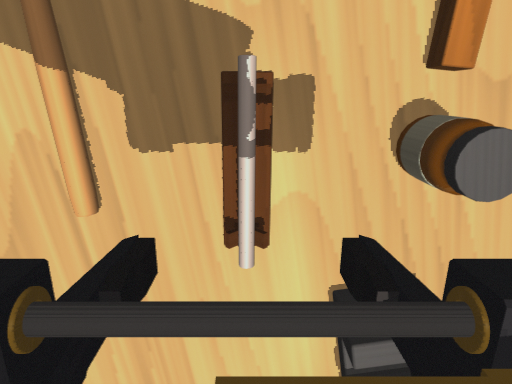

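The wrist view shows the bar, a silver rod on the dark rest, running from (247,55) to (247,268), with the jar on the right at (470,155). I'll measure it by colour mask.

```bash
python3 - <<'E'
from h import *
np.set_printoptions(precision=4,suppress=True)
im=cv2.imread('pics/w1.png'); hsv=cv2.cvtColor(im,cv2.COLOR_BGR2HSV)
m=(hsv[:,:,1]<60)&(hsv[:,:,2]>70); m[:,:225]=0; m[:,272:]=0; m[290:]=0; m=m.astype(np.uint8)
n,l,st,c=cv2.connectedComponentsWithStats(m); i=1+st[1:,4].argmax(); print(st[i])
ys,xs=np.where(l==i)
pts=[]
for y0,y1 in((75,140),(180,250)):
    r=[(xs[ys==y].min()+xs[ys==y].max())/2 for y in range(y0,y1) if (ys==y).any()]
    pts.append((np.median(r),(y0+y1)/2)); print(pts[-1])
P=pose('w1'); w=cast('wrist',pts,.033,P); d=w[0]-w[1]; print(w,np.arctan2(d[1],d[0]))
x=lambda y:np.interp(y,[pts[0][1],pts[1][1]],[pts[0][0],pts[1][0]])
e=cast('wrist',[(x(60),st[i][1]-.5),(x(260),st[i][1]+st[i][3]-.5)],.033,P); print(e,e.mean(0),np.linalg.norm(e[0]-e[1]))
E
```

```text
[ 238   55   18  214 3546]
(np.float64(246.5), 107.5)
(np.float64(246.0), 215.0)
[[ 0.5082 -0.3218  0.033 ]
 [ 0.4907 -0.422   0.033 ]] 1.3980956036314183
[[ 0.5155 -0.2786  0.033 ]
 [ 0.4809 -0.4796  0.033 ]] [ 0.4982 -0.3791  0.033 ] 0.20402289224146497
```

```bash
python3 - <<'E'
from h import *
plan([.4982,-.379,.0145],-.173,6)
E
```

```text
[ -0.0001, -0.0007, 0.0307, 0, 0, 0.001, -1, -0.0002, -0.0007, 0.0307, 0, 0, 0.001, -1, -0.0001, -0.0007, 0.0307, 0, 0, 0.001, -1, -0.0002, -0.0007, 0.0307, 0, 0, 0.001, -1, -0.0001, -0.0008, 0.0307, 0.001, 0, 0.001, -1, -0.0002, -0.0007, 0.0306, 0, 0.001, 0, -1 ]
```

Call:
carry_out(targets=[-0.0005,-0.002,0.05,0,0,0.003,-1,-0.0005,-0.002,0.05,0,0,0.003,-1,0,0,0.04,0,0,0,-1,0,0,0.03,0,0,0,-1,0,0,0.014,0,0,0,-1,0,0,0,0,0,0,-1])

```text
time_s: 2.2
tcp_pos: [0.4986, -0.3785, 0.0145]
eef_rot: [0.996, -0.086, -0.001, 0.0]
force: [0.5, -0.1, -0.1]
width: 1.001
```

Call:
carry_out(targets=[0,0,0,0,0,0,1,0,0,0,0,0,0,1,0,0,0,0,0,0,1,0,0,0,0,0,0,1,0,0,0,0,0,0,1,0,0,0,0,0,0,1])

```text
time_s: 2.95
tcp_pos: [0.4994, -0.3778, 0.0147]
eef_rot: [0.996, -0.085, -0.0, 0.0]
force: [-0.2, -0.1, 1.2]
width: 0.345
```

Call:
carry_out(targets=[0,0,0,0,0,0,1,0,0,0,0,0,0,1,0,0,0,0,0,0,1,0,0,0,0,0,0,1])

```text
time_s: 3.45
tcp_pos: [0.498, -0.3775, 0.0145]
eef_rot: [0.996, -0.086, -0.001, -0.0]
force: [-5.4, 2.3, 4.3]
width: 0.165
```

Call:
carry_out(targets=[0,0,-0.01,0,0,0,1,0,0,-0.03,0,0,0,1,0,0,-0.05,0,0,0,1,0,0,-0.05,0,0,0,1,0,0,-0.05,0,0,0,1,0,0,-0.05,0,0,0,1])

```text
time_s: 4.2
tcp_pos: [0.4999, -0.3776, 0.2571]
eef_rot: [0.996, -0.085, 0.001, 0.0]
force: [1.0, 0.2, -1.4]
width: 0.164
```

```bash
python3 - <<'E'
from h import *
plan([.53,.03,.26],-.035,8,1)
E
```

```text
[ -0.0049, -0.0509, -0.0004, 0, 0, -0.017, 1, -0.0041, -0.0509, -0.0004, 0, 0, -0.017, 1, -0.0032, -0.051, -0.0004, 0, 0, -0.017, 1, -0.0023, -0.051, -0.0004, 0, 0, -0.017, 1, -0.0015, -0.0511, -0.0004, 0, 0, -0.017, 1, -0.0006, -0.0511, -0.0004, 0, -0.001, -0.017, 1, 0.0002, -0.0511, -0.0004, 0, 0, -0.017, 1, 0.0012, -0.051, -0.0003, 0.001, -0.001, -0.016, 1 ]
```

Call:
carry_out(targets=[-0.005,-0.051,0,0,0,-0.017,1,-0.004,-0.051,0,0,0,-0.017,1,-0.003,-0.051,0,0,0,-0.017,1,-0.002,-0.051,0,0,0,-0.017,1,-0.0015,-0.051,0,0,0,-0.017,1,-0.0005,-0.051,0,0,0,-0.017,1,0,-0.051,0,0,0,-0.017,1,0.001,-0.051,0,0,0,-0.017,1])

```text
time_s: 5.2
tcp_pos: [0.5304, 0.0316, 0.2555]
eef_rot: [1.0, -0.017, 0.001, -0.0]
force: [0.7, -0.7, -1.5]
width: 0.165
```

Call:
carry_out(targets=[0,0,0,0,0,0,1,0,0,0,0,0,0,1,0,0,0,0,0,0,1])

```text
time_s: 5.58
tcp_pos: [0.5301, 0.0281, 0.2548]
eef_rot: [1.0, -0.019, 0.0, 0.0]
force: [0.1, 0.0, -2.3]
width: 0.164
```

```bash
python3 - <<'E'
from h import *
im,p=snap('w2'); print(p,tyaw(p[1]),robot_().sense()['force'])
E
```

```text
(array([0.53012453, 0.02811864, 0.2547837 ]), array([ 9.99825954e-01, -1.86532818e-02,  1.52808885e-04,  3.04157423e-04])) -0.03730863412103351 [-0.74173285 -0.23524799 -1.60012294]
```

View pics/w2.png

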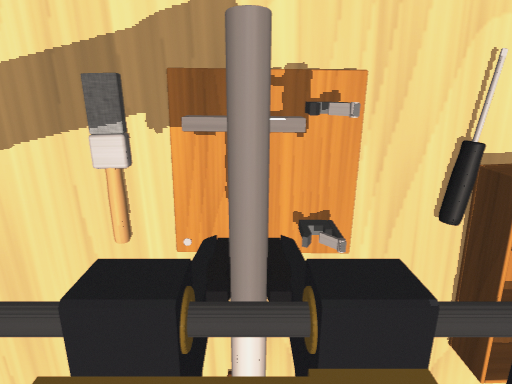

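The wrist view shows the jig board with corners (167,68), (367,70), (353,253) and (177,252), the fence from (182,124) to (307,125), the forks at (335,108) and (325,235), and the held bar at centre. Next I'll zoom in.

```bash
python3 - <<'E'
from h import *
im=cv2.imread('pics/w2.png')
f=lambda x,y,w,h,k:cv2.resize(im[y:y+h,x:x+w],None,fx=k,fy=k,interpolation=cv2.INTER_NEAREST)
cv2.imwrite('pics/c2.png',np.vstack([f(285,60,90,75,8)[:,:720],])); 
cv2.imwrite('pics/c2b.png',f(285,195,90,65,8))
E
```

```text
(no output)
```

View pics/c2.png

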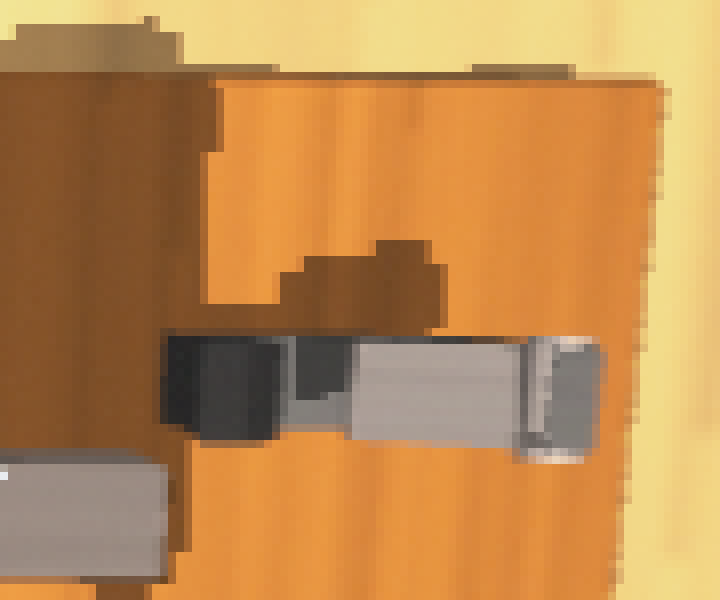

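View pics/c2b.png

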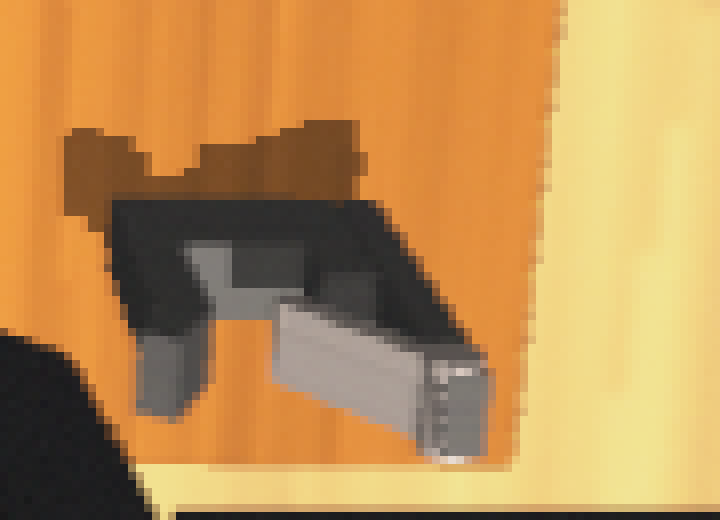

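```bash
python3 - <<'E'
from h import *
im=cv2.imread('pics/w2.png')
f=lambda x,y,w,h,k:cv2.resize(im[y:y+h,x:x+w],None,fx=k,fy=k,interpolation=cv2.INTER_NEAREST)
cv2.imwrite('pics/c2c.png',np.hstack([f(160,60,45,75,8),f(160,190,45,75,8)]))
np.set_printoptions(precision=4,suppress=True)
h=cv2.cvtColor(im,cv2.COLOR_BGR2HSV).astype(int)
P=pose('w2')
# right edge subrows: hue jump
r=[]
for y in range(80,250):
    row=h[y,335:385,0]; k=np.where(row>19)[0]
    if len(k): r.append((335+k[0]-.5,y))
r=np.array(r); 
a=np.polyfit(r[:,1],r[:,0],1); print('right',a,np.std(r[:,0]-np.polyval(a,r[:,1])))
w=cast('wrist',[(np.polyval(a,y),y) for y in(80,248)],.012,P); d=w[0]-w[1]; print(w,np.arctan2(d[1],d[0])-np.pi/2)
w=cast('wrist',[(368.1,69.5),(349,252.5)],.012,P);print('TR,BR',w,np.linalg.norm(w[0]-w[1]))
w=cast('wrist',[(306,117.5),(306,132.0)],.042,P);print('fence end',w)
E
```

```text
right [ -0.1214 377.3492] 4.072275315902727
[[ 0.664   0.1106  0.012 ]
 [ 0.6511 -0.0895  0.012 ]] -0.06419279598330174
TR,BR [[ 0.6638  0.1213  0.012 ]
 [ 0.6537 -0.0959  0.012 ]] 0.2174229098349386
fence end [[0.5924 0.0753 0.042 ]
 [0.5926 0.0604 0.042 ]]
```

View pics/c2c.png

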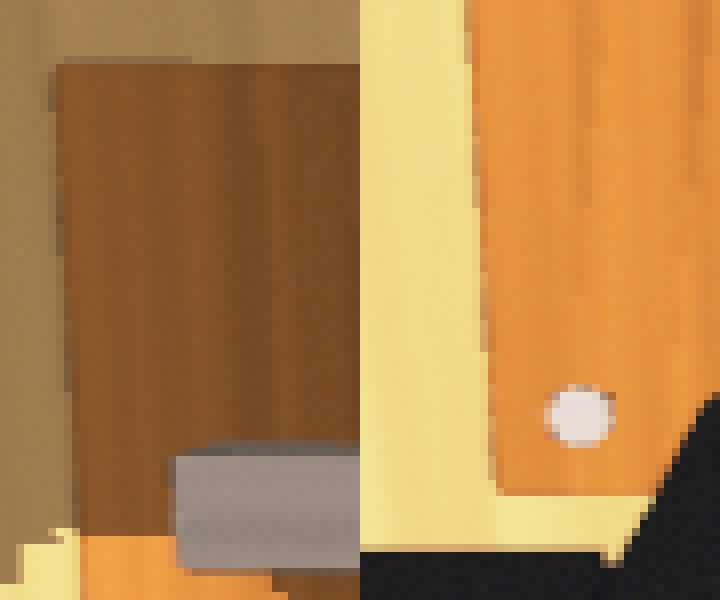

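```bash
cat > fit.py <<'E'
from h import *
def rigid(J,W):
    J=np.array(J)[:,:2];W=np.array(W)[:,:2]; jc,wc=J.mean(0),W.mean(0); A=(J-jc);B=(W-wc)
    th=np.arctan2((A[:,0]*B[:,1]-A[:,1]*B[:,0]).sum(),(A*B).sum()); c,s=np.cos(th),np.sin(th); Rm=np.array([[c,-s],[s,c]])
    t=wc-Rm@jc; return th,t,W-(J@Rm.T+t)
E
python3 - <<'E'
from fit import *
np.set_printoptions(precision=4,suppress=True)
P=pose('w2')
J=[(-.11,.11,.012),(.11,.11,.012),(.11,-.11,.012),(-.11,-.11,.012),(-.09,.06,.042),(-.09,.045,.042),(.04,.06,.042),(.04,.045,.042)]
px=np.array([(160+57/8,60+64/8),(285+665/8,60+80/8),(285+514/8,195+465/8),(160+135/8,190+495/8),(182,60+456/8),(182.3,60+569/8),(306,60+462/8),(306,60+578/8)])-.5
W=[cast('wrist',p,j[2],P)[0] for p,j in zip(px,J)]
for sel in (range(4),range(4,8),range(8)):
    th,t,r=rigid([J[i] for i in sel],[W[i] for i in sel]); print(th,t); print(r*1e3)
E
```

```text
-0.04716020635010316 [0.5498 0.0177]
[[ 1.6047 -1.2699]
 [-1.5242 -1.0374]
 [-1.1074  1.351 ]
 [ 1.0268  0.9563]]
-0.044801516879694844 [0.5502 0.0175]
[[ 0.7106 -0.3009]
 [ 0.3375  0.2789]
 [-0.9426 -0.0509]
 [-0.1055  0.0729]]
-0.047003422712798185 [0.5499 0.0176]
[[ 1.4657 -1.128 ]
 [-1.6649 -0.9299]
 [-1.2825  1.4601]
 [ 0.8534  1.0999]
 [ 0.8446 -0.5687]
 [ 0.5045  0.0097]
 [-0.7955 -0.0327]
 [ 0.0747  0.0896]]
```

```bash
python3 - <<'E'
from h import *
a=plan([.6098,.0165,.12],-.047,5,1)
E
```

```text
[ 0.016, 0.0017, 0.0269, 0, 0, 0.002, 1, 0.016, 0.0017, 0.027, 0, 0, 0.002, 1, 0.016, 0.0017, 0.0269, 0, 0, 0.002, 1, 0.0161, 0.0016, 0.027, 0, 0, 0.002, 1, 0.016, 0.0016, 0.0269, 0, 0, 0.002, 1 ]
```

Call:
carry_out(targets=[0.02,0.002,0.015,0,0,0.005,1,0.02,0.002,0.025,0,0,0.005,1,0.02,0.002,0.03,0,0,0,1,0.015,0.002,0.035,0,0,0,1,0.005,0,0.03,0,0,0,1,0,0,0,0,0,0,1,0,0,0,0,0,0,1])

```text
time_s: 6.5
tcp_pos: [0.6101, 0.018, 0.1208]
eef_rot: [1.0, -0.023, 0.001, -0.0]
force: [-0.5, 0.3, -1.2]
width: 0.167
```

```bash
python3 - <<'E'
from h import *
im,p=snap('w3'); print(p,tyaw(p[1]),robot_().sense()['force'])
E
```

```text
(array([0.61007226, 0.01801681, 0.12083011]), array([ 9.99739006e-01, -2.28377893e-02,  5.95123733e-04, -3.96277776e-05])) -0.045679621385281116 [-1.30465744  0.68454067 -1.47667383]
```

View pics/w3.png

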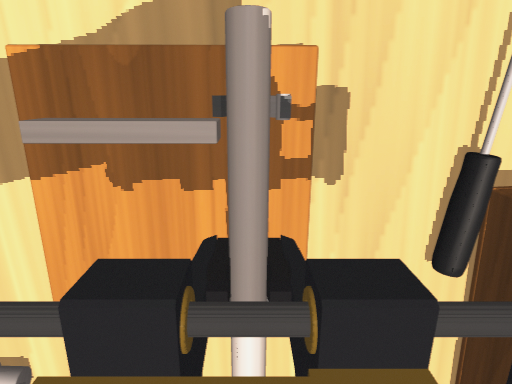

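The bar (columns 227–271) hangs over fork a, whose flare tip is at (213,106) and post edge at (291,106). I'll compare these with the predicted pixels.

```bash
python3 - <<'E'
from fit import *
np.set_printoptions(precision=1,suppress=True)
P=pose('w3'); th=-.047;c,s=np.cos(th),np.sin(th)
def j2w(x,y,z): return np.array([.5499+c*x-s*y,.0176+s*x+c*y,z])
for n,X in dict(tip=(.04,.064,.065),post=(.084,.064,.076),fend=(.04,.045,.042),fend2=(.04,.06,.042),cTR=(.11,.11,.012),slot=(.06,.07,.039),far=(-.09,.06,.042)).items(): print(n,proj('wrist',j2w(*X),P))
B=R.from_quat(P[1]); 
for y in(-.1,.09): 
  for dx in (-.008,.008): print('bar',y,proj('wrist',P[0]+B.apply([dx,y,-.019]),P))
im=cv2.imread('pics/w3.png');cv2.imwrite('pics/c3.png',cv2.resize(im[0:150,200:330],None,fx=5,fy=5,interpolation=cv2.INTER_NEAREST)[:600])
E
```

```text
tip [[212.7 115.9]]
post [[290.9 117.2]]
fend [[217.  143.2]]
fend2 [[216.4 120. ]]
cTR [[319.5  43.1]]
slot [[247.2 104. ]]
far [[ 15.7 119.8]]
bar -0.1 [[222.7   9.5]]
bar -0.1 [[270.6   9.5]]
bar 0.09 [[231.1 437.5]]
bar 0.09 [[263.4 437.5]]
```

View pics/c3.png

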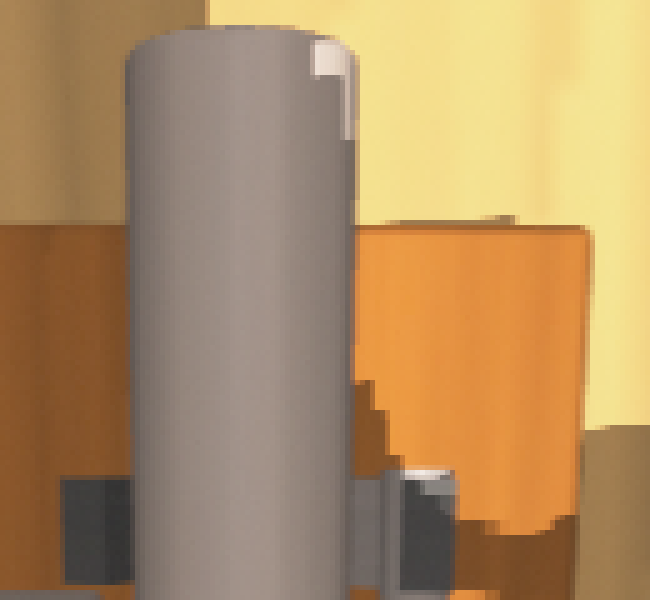

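Call:
carry_out(targets=[-0.0005,0.001,0.03,0,0,0,1,0,0,0.025,0,0,0,1,0,0,0.015,0,0,0,1,0,0,0,0,0,0,1])

```text
time_s: 7.05
tcp_pos: [0.6089, 0.0174, 0.0498]
eef_rot: [1.0, -0.022, -0.0, 0.0]
force: [-0.1, 0.4, -2.4]
width: 0.161
```

Call:
carry_out(targets=[0,0,0.005,0,0,0,1,0,0,0.004,0,0,0,1,0,0,0,0,0,0,1])

```text
time_s: 7.42
tcp_pos: [0.609, 0.0176, 0.0411]
eef_rot: [1.0, -0.022, -0.0, -0.0]
force: [-2.1, -0.1, 3.8]
width: 0.166
```

Call:
carry_out(targets=[0,0,0.005,0,0,0,1,0,0,0.005,0,0,0,1,0,0,0,0,0,0,1])

```text
time_s: 7.8
tcp_pos: [0.6081, 0.0174, 0.0295]
eef_rot: [1.0, -0.022, -0.001, -0.0]
force: [-2.4, 1.3, -5.4]
width: 0.166
```

Call:
carry_out(targets=[0,0,0.004,0,0,0,1,0,0,0.004,0,0,0,1,0,0,0,0,0,0,1])

```text
time_s: 8.18
tcp_pos: [0.6097, 0.0172, 0.0224]
eef_rot: [1.0, -0.023, 0.001, -0.0]
force: [0.1, 1.0, -1.5]
width: 0.16
```

Call:
carry_out(targets=[0,0,0.003,0,0,0,1,0,0,0.002,0,0,0,1,0,0,0,0,0,0,1])

```text
time_s: 8.55
tcp_pos: [0.6102, 0.0173, 0.02]
eef_rot: [1.0, -0.023, 0.001, 0.0]
force: [-5.7, -0.5, 18.1]
width: 0.163
```

Call:
carry_out(targets=[0,0,0.002,0,0,0,1,0,0,0,0,0,0,1])

```text
time_s: 8.8
tcp_pos: [0.6103, 0.0174, 0.0194]
eef_rot: [1.0, -0.023, 0.001, 0.001]
force: [-11.2, -1.7, 31.4]
width: 0.165
```

Call:
carry_out(targets=[0,0,-0.003,0,0,0,1,0,0,0,0,0,0,0,0,0,0,0,0,0,0,0,0,0,0,0,0,0,0,0,0,0,0,0,0,0,0,0,0,0,0,0])

```text
time_s: 9.55
tcp_pos: [0.609, 0.0174, 0.0186]
eef_rot: [1.0, -0.022, -0.0, -0.0]
force: [-0.1, 0.2, 0.8]
width: 0.501
```

Call:
carry_out(targets=[0,0,-0.03,0,0,0,0,0,0,-0.05,0,0,0,-1,0,0,-0.06,0,0,0,-1,-0.03,0,-0.05,0,0,0,-1,-0.03,0,-0.04,0,0,0,-1,0,0,0,0,0,0,-1,0,0,0,0,0,0,-1])

```text
time_s: 10.42
tcp_pos: [0.5491, 0.0197, 0.2482]
eef_rot: [1.0, -0.023, -0.0, 0.0]
force: [-0.8, 0.0, -0.5]
width: 1.002
```

```bash
python3 - <<'E'
from h import *
im,p=snap('w4'); print(p,tyaw(p[1]),robot_().sense()['force'])
E
```

```text
(array([0.54913645, 0.01971089, 0.24820251]), array([ 9.99743571e-01, -2.26439878e-02, -9.53946539e-05,  1.78777164e-04])) -0.04529188078998537 [-0.15531843 -0.65084612 -0.68697352]
```

View pics/w4.png

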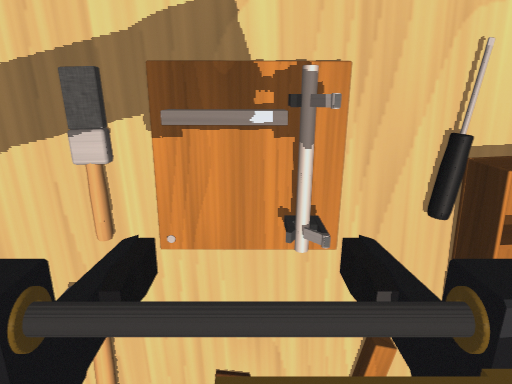

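The bar lies through both forks from (311,66) to (302,250). I'll zoom in on the jaws and measure again.

```bash
python3 - <<'E'
from fit import *
np.set_printoptions(precision=4,suppress=True)
im=cv2.imread('pics/w4.png')
f=lambda x,y,w,h,k:cv2.resize(im[y:y+h,x:x+w],None,fx=k,fy=k,interpolation=cv2.INTER_NEAREST)
cv2.imwrite('pics/c4.png',np.hstack([f(270,55,50,62,8),f(270,195,50,62,8)]))
cv2.imwrite('pics/c4b.png',np.hstack([f(140,55,40,70,8),f(140,185,40,70,8)]))
E
```

```text
(no output)
```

View pics/c4.png

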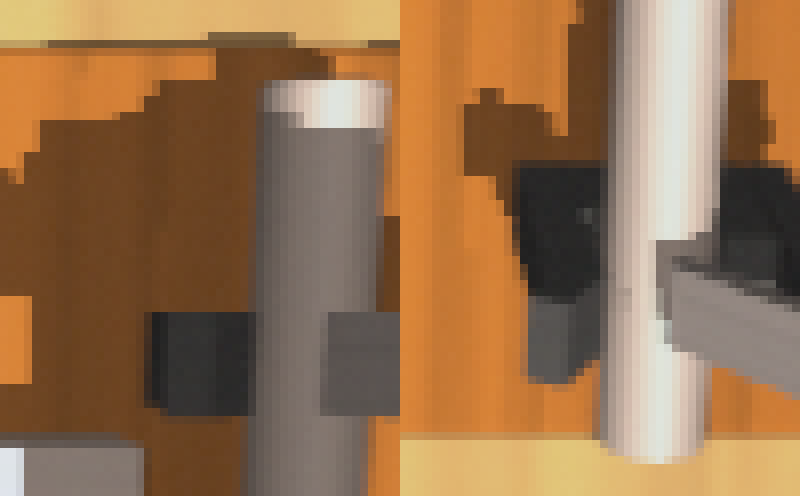

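View pics/c4b.png

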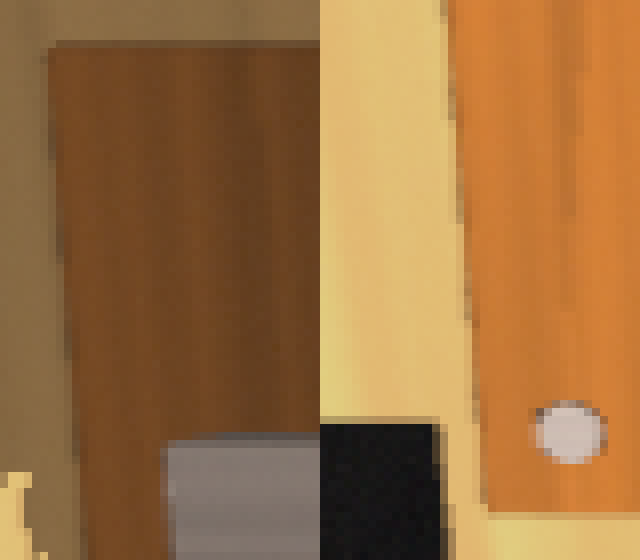

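Both jaws lie on top of the bar. Next I work out where the bar sits and plan a look at the blank.

```bash
python3 - <<'E'
from fit import *
np.set_printoptions(precision=4,suppress=True)
P=pose('w4')
e=cast('wrist',np.array([(310.5,65),(301.7,252.5)])-.5,.039,P); d=e[0]-e[1]
print(e,e.mean(0),np.linalg.norm(d),np.arctan2(d[1],d[0])-np.pi/2)
th=-.047;c,s=np.cos(th),np.sin(th); M=np.array([[c,-s],[s,c]])
print('bar in jig',(e[:,:2]-[.5499,.0176])@M)
print('corner world',M@[.012,.018]+[.5499,.0176])
plan([.507,.36,.26],-1.6+np.pi/1,8) if 0 else None
p,q=plan([.507,.367,.25],-.1,7)
E
```

```text
[[ 0.6149  0.1175  0.039 ]
 [ 0.6061 -0.0848  0.039 ]] [0.6105 0.0163 0.039 ] 0.2024896965426691 -0.0431943941060593
bar in jig [[ 0.0602  0.1028]
 [ 0.061  -0.0997]]
corner world [0.5627 0.035 ]
[ -0.0082, -0.0493, -0.0003, 0, 0, 0.008, -1, -0.0086, -0.0492, -0.0003, 0, 0, 0.008, -1, -0.009, -0.0491, -0.0003, 0, 0, 0.008, -1, -0.0094, -0.0491, -0.0004, 0, 0, 0.008, -1, -0.0099, -0.049, -0.0003, 0, 0, 0.008, -1, -0.0102, -0.0489, -0.0004, 0, 0.001, 0.007, -1, -0.0106, -0.0489, -0.0004, 0, 0, 0.008, -1 ]
```

```bash
python3 - <<'E'
from h import *
print(robot_().sense()['joints'])
plan([.507,.36,.25],-1.64,10)
E
```

```text
[ 0.28881718  0.40580526 -0.5215012   1.77406022  0.23200002  1.0244822
 -0.36461405]
[ -0.0057, -0.0338, -0.0002, 0, 0, 0.159, -1, -0.011, -0.0325, -0.0002, 0, 0, 0.16, -1, -0.0161, -0.0303, -0.0002, 0, 0, 0.159, -1, -0.0206, -0.0274, -0.0002, 0, 0, 0.16, -1, -0.0247, -0.0237, -0.0003, 0, 0, 0.159, -1, -0.0282, -0.0195, -0.0002, 0, 0, 0.16, -1, -0.0309, -0.0148, -0.0003, 0, 0, 0.159, -1, -0.0329, -0.0097, -0.0002, 0, 0, 0.16, -1, -0.034, -0.0043, -0.0003, 0.001, 0, 0.159, -1, -0.0343, 0.0012, -0.0002, 0, 0, 0.16, -1 ]
```

Call:
carry_out(targets=[-0.006,-0.034,0,0,0,0.16,-1,-0.011,-0.0325,0,0,0,0.16,-1,-0.016,-0.03,0,0,0,0.16,-1,-0.0205,-0.0275,0,0,0,0.16,-1,-0.0245,-0.0235,0,0,0,0.16,-1,-0.028,-0.0195,0,0,0,0.16,-1,-0.031,-0.015,0,0,0,0.16,-1,-0.033,-0.0095,0,0,0,0.16,-1])

```text
time_s: 11.48
tcp_pos: [0.5157, 0.2929, 0.2467]
eef_rot: [0.787, -0.617, -0.001, 0.001]
force: [0.4, 0.4, -1.0]
width: 1.003
```

Call:
carry_out(targets=[-0.034,-0.004,0,0,0,0.16,-1,-0.034,0.001,0,0,0,0.16,-1,0,0,0,0,0,0,-1,0,0,0,0,0,0,-1])

```text
time_s: 11.98
tcp_pos: [0.5078, 0.3587, 0.2472]
eef_rot: [-0.681, 0.732, -0.0, -0.001]
force: [0.1, 0.1, -0.4]
width: 1.001
```

```bash
python3 - <<'E'
from h import *
im,p=snap('w5'); print(p,tyaw(p[1]),robot_().sense()['joints'])
E
```

```text
(array([0.50781069, 0.3586791 , 0.24722348]), array([-6.80795465e-01,  7.32472397e-01, -2.96667171e-04, -1.27853593e-03])) -1.6438933953340926 [-0.49476291  0.49589733 -0.269122    1.59474144  0.14541902  1.07270204
 -2.4480323 ]
```

View pics/w5.png

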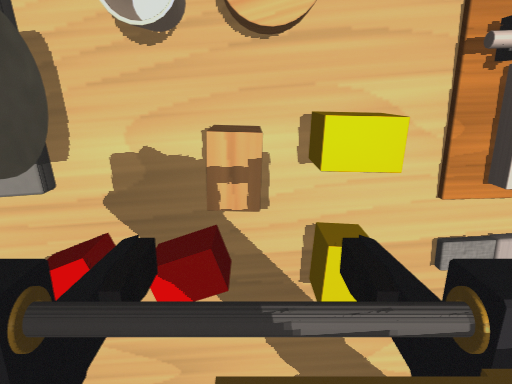

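The wrist view shows the wood blank's top face at about (205–263, 130–211), a yellow block to the right starting at column 310, and a red block at (195,265). I'll zoom in for its corners.

```bash
python3 - <<'E'
from h import *
im=cv2.imread('pics/w5.png')
cv2.imwrite('pics/c5.png',cv2.resize(im[115:220,190:335],None,fx=5,fy=5,interpolation=cv2.INTER_NEAREST))
E
```

```text
(no output)
```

View pics/c5.png

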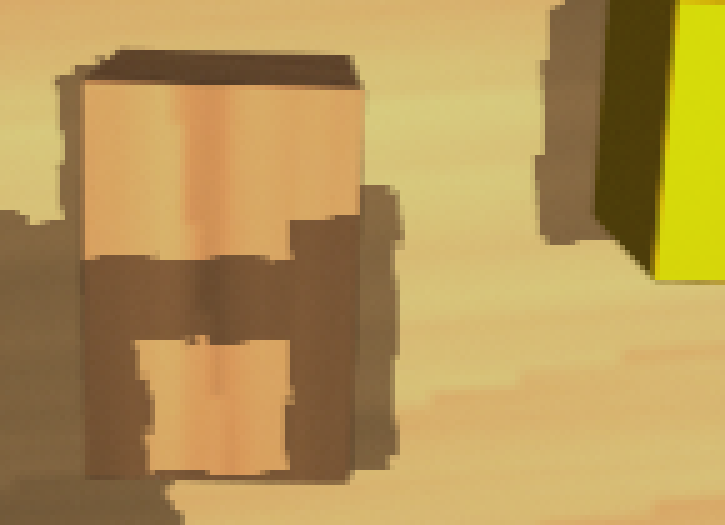

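```bash
python3 - <<'E'
from fit import *
np.set_printoptions(precision=4,suppress=True)
P=pose('w5'); px=np.array([(83,80),(363,88),(352,483),(86,478)])/5+[190,115]-.5
W=cast('wrist',px,.07,P); print(W)
J=[(.04,.027),(.04,-.027),(-.04,-.027),(-.04,.027)]
th,t,r=rigid(J,W); print(th,t,r*1e3)
y=cast('wrist',np.array([(597,215)])/5+[190,115]-.5,0,P); print('yellow',y)
c,s=np.cos(th),np.sin(th); print('yellow in blank',(y[0,:2]-t)@np.array([[c,-s],[s,c]]))
plan([t[0],t[1],.10],th-np.pi/2,4,-.7)
E
```

```text
[[0.5517 0.3941 0.07  ]
 [0.5464 0.3416 0.07  ]
 [0.4677 0.3486 0.07  ]
 [0.4728 0.4021 0.07  ]]
-0.09630748591383018 [0.5096 0.3716] [[-0.319  -0.5405]
 [-0.4942  0.6805]
 [ 0.4748  0.0612]
 [ 0.3384 -0.2012]]
yellow [[0.5052 0.286  0.    ]]
yellow in blank [ 0.0038 -0.0856]
[ -0.0034, -0.0002, 0.0369, 0, -0.001, 0.005, -0.7, -0.0034, -0.0001, 0.0369, 0, 0, 0.006, -0.7, -0.0034, -0.0001, 0.0369, 0, -0.001, 0.005, -0.7, -0.0034, -0.0001, 0.0369, 0.001, 0, 0.006, -0.7 ]
```

Call:
carry_out(targets=[-0.0045,0,0.05,0,0,0.008,-1,-0.0045,0,0.05,0,0,0.008,-1,-0.0045,0,0.045,0,0,0.007,-1,0,0,0.035,0,0,0,-1,0,0,0.02,0,0,0,-1,0,0,0.008,0,0,0,-1,0,0,0,0,0,0,-1])

```text
time_s: 12.9
tcp_pos: [0.5093, 0.3731, 0.0412]
eef_rot: [-0.672, 0.741, -0.0, 0.0]
force: [0.4, 0.1, 0.7]
width: 1.001
```

```bash
python3 - <<'E'
from h import *
s=robot_().sense(); print(s['tcp_pos'],tyaw(s['eef_rot']),s['force']); print(delta([.5096,.3716,.038],-1.667))
E
```

```text
[0.50926673 0.37312917 0.04118108] -1.6683704209179007 [0.42298897 0.13062415 0.67528058]
(array([ 0.0014906 , -0.00047905,  0.00318077]), array([-0.00050499,  0.00036705, -0.00137051]))
```

Call:
carry_out(targets=[0.001,0,0.003,0,0,0,-1,0,0,0,0,0,0,1,0,0,0,0,0,0,1,0,0,0,0,0,0,1,0,0,0,0,0,0,1,0,0,0,0,0,0,1,0,0,0,0,0,0,1])

```text
time_s: 13.78
tcp_pos: [0.5087, 0.3724, 0.0379]
eef_rot: [-0.672, 0.741, 0.0, 0.0]
force: [-0.6, -0.5, 1.1]
width: 0.612
```

Call:
carry_out(targets=[0,0,0,0,0,0,1,0,0,0,0,0,0,1])

```text
time_s: 14.02
tcp_pos: [0.5087, 0.3725, 0.0379]
eef_rot: [-0.672, 0.741, 0.0, 0.0]
force: [-0.6, 0.2, 2.5]
width: 0.613
```

Call:
carry_out(targets=[0,0,-0.02,0,0,0,1,0,0,-0.04,0,0,0,1,0,0,-0.04,0,0,0,1,0,0,-0.03,0,0,0,1,0,0,0,0,0,0,1])

```text
time_s: 14.65
tcp_pos: [0.5101, 0.3732, 0.1711]
eef_rot: [-0.672, 0.741, -0.0, 0.003]
force: [0.4, -0.4, -1.4]
width: 0.613
```

```bash
python3 - <<'E'
from h import *
s=robot_().sense(); print(s['tcp_pos'],tyaw(s['eef_rot']),s['force'],s['width'])
plan([.5502,.0236,.165],-1.617,8,1)
E
```

```text
[0.51005092 0.37323736 0.17106238] -1.6682536537033021 [ 0.42260153 -0.37332435 -1.42474748] 0.6133297915237488
[ 0.043, -0.0092, 0.0006, -0.001, 0, -0.006, 1, 0.0431, -0.009, 0.0006, 0, 0.001, -0.006, 1, 0.0431, -0.0087, 0.0007, -0.001, 0, -0.007, 1, 0.0432, -0.0084, 0.0007, 0, 0.001, -0.006, 1, 0.0432, -0.0082, 0.0007, -0.001, 0, -0.007, 1, 0.0433, -0.0079, 0.0007, 0, 0.001, -0.006, 1, 0.0433, -0.0076, 0.0007, -0.001, 0, -0.007, 1, 0.0434, -0.0073, 0.0008, 0, 0.001, -0.006, 1 ]
```

Call:
carry_out(targets=[0.043,-0.009,0,0,0,-0.006,1,0.043,-0.009,0,0,0,-0.006,1,0.043,-0.0085,0,0,0,-0.007,1,0.043,-0.0085,0,0,0,-0.006,1,0.043,-0.008,0,0,0,-0.007,1,0.043,-0.008,0,0,0,-0.006,1,0.043,-0.0075,0,0,0,-0.007,1,0.043,-0.0075,0,0,0,-0.006,1])

```text
time_s: 15.65
tcp_pos: [0.5477, 0.0226, 0.1667]
eef_rot: [-0.691, 0.723, 0.001, -0.001]
force: [0.0, -0.4, -2.1]
width: 0.612
```

Call:
carry_out(targets=[0,0,0.03,0,0,0,1,0,0,0.02,0,0,0,1,0,0,0,0,0,0,1,0,0,0,0,0,0,1])

```text
time_s: 16.15
tcp_pos: [0.5487, 0.0244, 0.118]
eef_rot: [-0.691, 0.723, 0.0, 0.0]
force: [0.3, -0.2, -1.4]
width: 0.613
```

```bash
python3 - <<'E'
from h import *
im,p=snap('w6'); s=robot_().sense(); print(p,tyaw(p[1]),s['force'],s['joints'])
print(delta([.5502,.0236,.06],-1.617))
E
```

```text
(array([0.54871068, 0.02438863, 0.11797263]), array([-6.90682931e-01,  7.23157720e-01,  1.17591611e-05,  2.37187597e-05])) -1.6167266501731576 [-0.50200041 -0.42924586 -0.75809868] [ 0.03832821  0.5411514  -0.21353449  1.88662901  0.16458871  0.7297713
 -1.88520983]
(array([ 0.00074097, -0.00114927,  0.05833838]), array([-8.77767871e-04,  9.44533084e-05,  2.91545937e-04]))
```

View pics/w6.png

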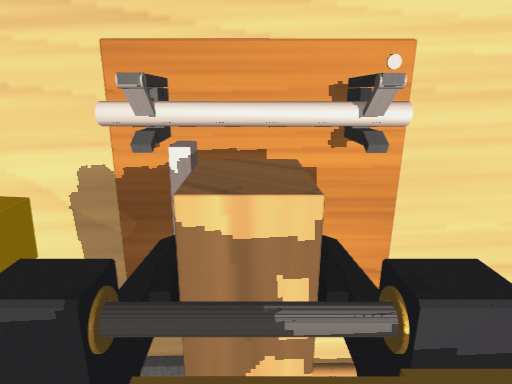

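The view shows the bar at rows 102–125 with both jaws above it. The blank's edge (175–322, 195) is parallel to the bar, and the fence is at (182,150). Now I lower the blank.

Call:
carry_out(targets=[0,0,0.025,0,0,0,1,0,0,0.025,0,0,0,1,0,0,0.01,0,0,0,1,0,0,0,0,0,0,1,0,0,0.004,0,0,0,1,0,0,0.002,0,0,0,1,0,0,0,0,0,0,1])

```text
time_s: 17.08
tcp_pos: [0.5488, 0.0242, 0.0519]
eef_rot: [-0.691, 0.723, -0.0, 0.0]
force: [-0.6, -0.3, -0.7]
width: 0.609
```

Call:
carry_out(targets=[0,0,0.0015,0,0,0,1,0,0,0.001,0,0,0,1,0,0,0,0,0,0,1])

```text
time_s: 17.45
tcp_pos: [0.5487, 0.0242, 0.0498]
eef_rot: [-0.691, 0.723, -0.0, -0.0]
force: [-2.9, -0.9, 5.9]
width: 0.611
```

Call:
carry_out(targets=[0,-0.005,0,0,0,0,1,0,-0.005,0,0,0,0,1,0,-0.002,0,0,0,0,1,0,0,0,0,0,0,1])

```text
time_s: 17.95
tcp_pos: [0.558, 0.0239, 0.0498]
eef_rot: [-0.691, 0.723, 0.002, -0.002]
force: [-10.4, 1.4, 16.1]
width: 0.61
```

Call:
carry_out(targets=[0,-0.0015,0,0,0,0,1,0,-0.001,0,0,0,0,1,0,0,0,0,0,0,1])

```text
time_s: 18.32
tcp_pos: [0.5582, 0.0239, 0.0499]
eef_rot: [-0.691, 0.723, 0.003, -0.004]
force: [-17.6, 0.5, 24.8]
width: 0.612
```

```bash
python3 - <<'E'
from h import *
im,p=snap('w7'); s=robot_().sense(); print(p,tyaw(p[1]),s['force'],s['ft_torque']); print(R.from_quat(p[1]).as_matrix())
E
```

```text
(array([0.55819489, 0.02392572, 0.04994145]), array([-0.69078229,  0.72304595,  0.00297197, -0.00394396])) -1.6164207604733398 [-17.68624786   0.83815845  25.4025797 ] [ 0.23098975  3.6298057  -0.00644492]
[[-0.04560855 -0.99891123 -0.00980929]
 [-0.99895811  0.04562199 -0.0011511 ]
 [ 0.00159736  0.00974657 -0.99995123]]
```

View pics/w7.png

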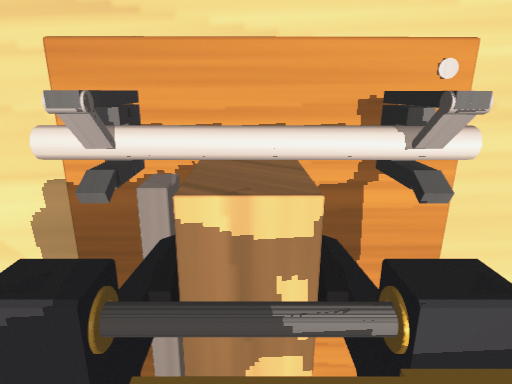

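```bash
python3 - <<'E'
from h import *
im=cv2.imread('pics/w7.png')
cv2.imwrite('pics/c7.png',cv2.resize(im[120:210,165:335],None,fx=4.5,fy=4.5,interpolation=cv2.INTER_NEAREST))
np.set_printoptions(precision=1,suppress=True)
P=pose('w7'); T=R.from_quat(P[1])
for f in(.040,.041,.0425):
  for z in (.032,.011,-.012,-.020,-.038): # below TCP negative = tool +z
    print(f,z,[proj('wrist',P[0]+T.apply([x,-f,-z]),P)[0] for x in(-.027,.027)])
E
```

```text
0.04 0.032 [array([169. , 196.2]), array([323.8, 196.1])]
0.04 0.011 [array([180.5, 181.3]), array([312.7, 181.3])]
0.04 -0.012 [array([189.8, 169.3]), array([303.8, 169.3])]
0.04 -0.02 [array([192.5, 165.9]), array([301.2, 165.8])]
0.04 -0.038 [array([197.7, 159.2]), array([296.3, 159.2])]
0.041 0.032 [array([168.8, 193.4]), array([324. , 193.4])]
0.041 0.011 [array([180.4, 178.9]), array([312.9, 178.9])]
0.041 -0.012 [array([189.7, 167.2]), array([303.9, 167.2])]
0.041 -0.02 [array([192.4, 163.9]), array([301.3, 163.9])]
0.041 -0.038 [array([197.6, 157.4]), array([296.3, 157.4])]
0.0425 0.032 [array([168.5, 189.3]), array([324.3, 189.2])]
0.0425 0.011 [array([180.2, 175.3]), array([313.1, 175.3])]
0.0425 -0.012 [array([189.6, 164.1]), array([304. , 164.1])]
0.0425 -0.02 [array([192.3, 160.9]), array([301.5, 160.9])]
0.0425 -0.038 [array([197.5, 154.7]), array([296.4, 154.6])]
```

View pics/c7.png

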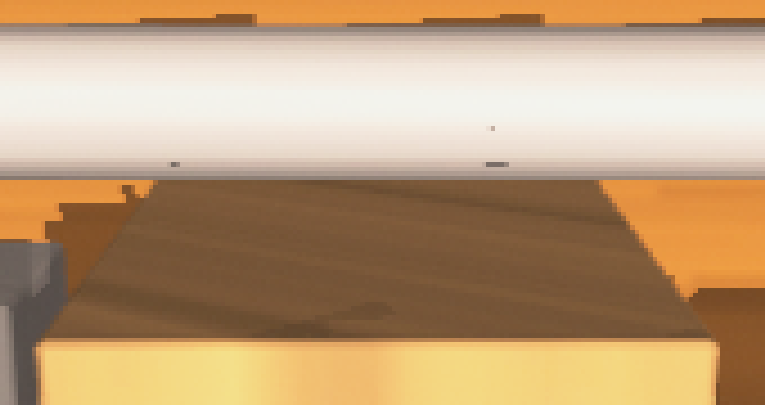

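The blank's face is visible almost down to the bed, so it has not reached the bar: about 4 mm remain, and the force is bed drag. I'll ease the downward load and go on.

Call:
carry_out(targets=[0,0.002,-0.0025,0,0,0,1,0,0,0,0,0,0,1])

```text
time_s: 18.62
tcp_pos: [0.5615, 0.0236, 0.0519]
eef_rot: [-0.691, 0.723, -0.0, 0.0]
force: [-0.7, 0.4, -1.2]
width: 0.611
```

```bash
python3 - <<'E'
from h import *
s=robot_().sense(); p=s['tcp_pos'],s['eef_rot']; print(p,tyaw(p[1]),s['force'],s['ft_torque']); print(R.from_quat(p[1]).as_matrix()[:,2])
E
```

```text
(array([0.56148674, 0.02363043, 0.05188563]), array([-6.90593021e-01,  7.23243437e-01, -2.95196866e-04,  3.51098685e-04])) -1.6169750510091607 [-0.66385035  0.43075164 -1.2057389 ] [ 0.02082582 -0.02126478 -0.03598223]
[ 9.15581430e-04  5.79342096e-05 -9.99999579e-01]
```

Call:
carry_out(targets=[0,0,0.001,0,0,0,1,0,-0.001,0,0,0,0,1,0,0,0,0,0,0,1])

```text
time_s: 19.0
tcp_pos: [0.5622, 0.0236, 0.0505]
eef_rot: [-0.691, 0.723, 0.0, -0.0]
force: [0.3, 1.1, -1.5]
width: 0.613
```

Call:
carry_out(targets=[0,-0.0015,0,0,0,0,1,0,0,0,0,0,0,1])

```text
time_s: 19.25
tcp_pos: [0.5628, 0.0235, 0.0505]
eef_rot: [-0.691, 0.723, 0.001, -0.001]
force: [-3.3, -0.1, 0.8]
width: 0.609
```

Call:
carry_out(targets=[0,-0.0015,0,0,0,0,1,0,0,0,0,0,0,1])

```text
time_s: 19.5
tcp_pos: [0.5629, 0.0235, 0.0502]
eef_rot: [-0.691, 0.723, 0.001, -0.002]
force: [-6.9, 0.2, 2.8]
width: 0.613
```

```bash
python3 - <<'E'
from h import *
s=robot_().sense(); p=s['tcp_pos'],s['eef_rot']; print(tyaw(p[1]),s['force'],s['ft_torque']); print(R.from_quat(p[1]).as_matrix()[:,2])
E
```

```text
-1.6168113259153396 [-6.94962613  0.20992884  2.81205595] [ 0.14166917  1.41475552 -0.00600743]
[-4.51801256e-03 -4.10057684e-04 -9.99989710e-01]
```

Call:
carry_out(targets=[0,-0.001,0,0,0,0,1,-0.003,0,0,0,0,0,1,-0.003,0,0,0,0,0,1,-0.003,0,0,0,0,0,1,0,0,0,0,0,0,1])

```text
time_s: 20.12
tcp_pos: [0.5631, 0.0277, 0.0501]
eef_rot: [-0.689, 0.724, 0.0, -0.005]
force: [-9.1, -8.7, 6.4]
width: 0.612
```

Call:
carry_out(targets=[-0.002,0,0,0,0,0,1,-0.001,0,0,0,0,0,1,0,0,0,0,0,0,1])

```text
time_s: 20.5
tcp_pos: [0.5632, 0.0303, 0.0501]
eef_rot: [-0.689, 0.725, 0.0, -0.005]
force: [-9.6, -9.6, 7.4]
width: 0.611
```

Call:
carry_out(targets=[-0.002,0,0,0,0,0,1,-0.002,0,0,0,0,0,1,0,0,0,0,0,0,1])

```text
time_s: 20.88
tcp_pos: [0.5635, 0.0344, 0.0501]
eef_rot: [-0.689, 0.724, 0.0, -0.005]
force: [-9.3, -9.5, 6.9]
width: 0.612
```

Call:
carry_out(targets=[-0.0015,0,0,0,0,0,1,-0.001,0,0,0,0,0,1,0,0,0,0,0,0,1])

```text
time_s: 21.25
tcp_pos: [0.5635, 0.0353, 0.0501]
eef_rot: [-0.689, 0.725, -0.0, -0.006]
force: [-10.6, -12.6, 7.9]
width: 0.611
```

```bash
python3 - <<'E'
from h import *
s=robot_().sense(); p=s['tcp_pos'],s['eef_rot']; print(tyaw(p[1]),s['force'],s['ft_torque']); print(R.from_quat(p[1]).as_matrix()[:,2])
E
```

```text
-1.6210776444363098 [-10.6113161  -12.60726881   7.92890525] [-2.75333321  2.01731895 -0.05403795]
[-0.00781025 -0.00803784 -0.99993719]
```

Call:
carry_out(targets=[-0.002,0,0,0.006,-0.006,0,1,-0.0015,-0.001,0,0.005,-0.005,0,1,0,0,0,0,0,0,1,0,0,0,0,0,0,1])

```text
time_s: 21.75
tcp_pos: [0.5636, 0.0354, 0.05]
eef_rot: [-0.689, 0.725, -0.001, -0.0]
force: [-11.6, -19.9, 12.7]
width: 0.608
```

```bash
python3 - <<'E'
from h import *
s=robot_().sense(); p=s['tcp_pos'],s['eef_rot']; print(tyaw(p[1]),s['force'],s['ft_torque']); print(R.from_quat(p[1]).as_matrix()[:,2])
E
```

```text
-1.622141795781773 [-11.58434828 -19.8611999   12.70459722] [-4.39806565  2.75216136  0.39409563]
[ 9.89055747e-04 -1.72694429e-03 -9.99998020e-01]
```

Call:
carry_out(targets=[-0.0015,-0.0005,0,0,-0.002,0.002,1,-0.0015,-0.0005,0,0,-0.002,0,1,0,0,0,0,0,0,1,0,0,0,0,0,0,1])

```text
time_s: 22.25
tcp_pos: [0.5637, 0.0354, 0.05]
eef_rot: [-0.688, 0.726, -0.0, -0.001]
force: [-16.4, -25.3, 17.2]
width: 0.608
```

```bash
python3 - <<'E'
from h import *
im,p=snap('w8');snap('s8','scene');snap('t8','top')
s=robot_().sense(); p=s['tcp_pos'],s['eef_rot']; print(tyaw(p[1]),s['force'],s['ft_torque']); print(R.from_quat(p[1]).as_matrix()[:,2])
a=cv2.imread('pics/s8.png');cv2.imwrite('pics/c8.png',cv2.resize(a[130:260,150:320],None,fx=4.5,fy=4.5,interpolation=cv2.INTER_CUBIC))
E
```

```text
-1.6254235085278839 [-16.6438869  -25.87237706  17.9341857 ] [-5.79609331  3.33051429  0.42908748]
[-0.00134285 -0.00137868 -0.99999815]
```

View pics/w8.png

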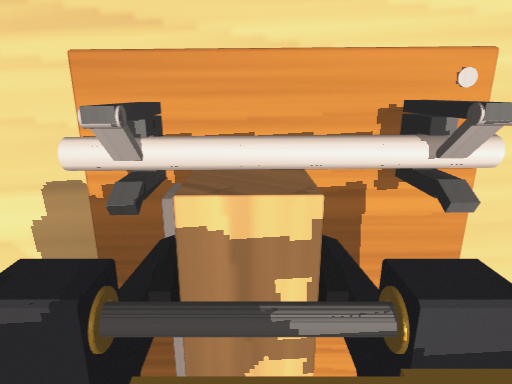

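View pics/c8.png

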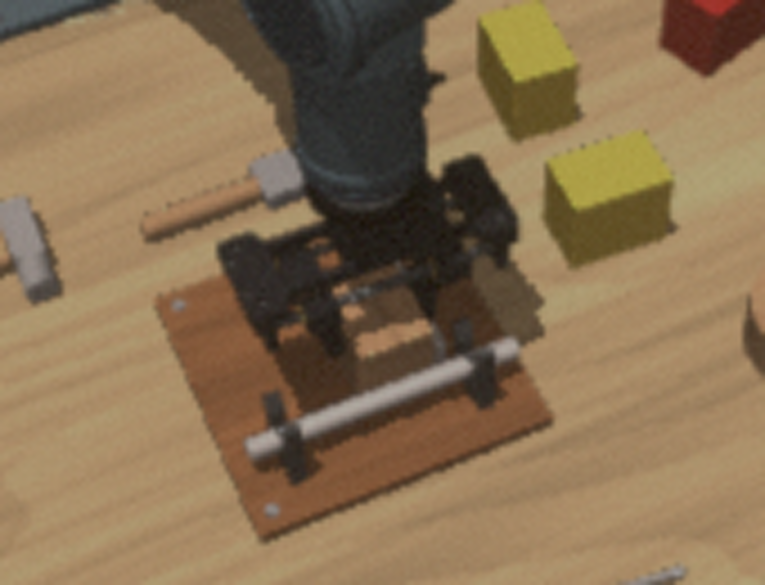

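View pics/t8.png

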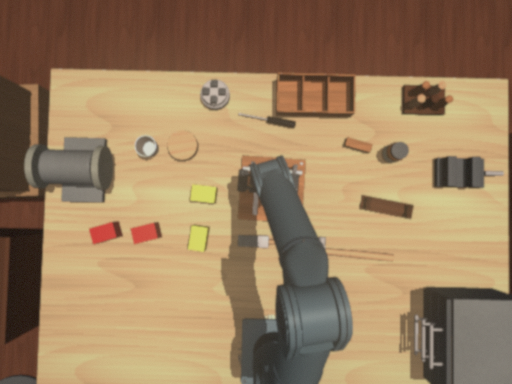

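```bash
cat > yawchk.py <<'E'
from h import *
import sys
def chk(name):
    im=cv2.imread(f'pics/{name}.png'); g=cv2.cvtColor(im,cv2.COLOR_BGR2GRAY).astype(float); P=pose(name)
    # blank top front edge: brown->bright below, cols 185..312, rows 186..204
    def edge(cols,r0,r1,sgn):
        pts=[]
        for x in cols:
            d=np.diff(g[r0:r1,x])*sgn; k=d.argmax()
            lo,hi=g[r0+k-1 if k else r0,x],g[min(r0+k+2,r1),x]
            w=np.clip(d[max(0,k-2):k+3],0,None); pts.append((x,r0+max(0,k-2)+(w*np.arange(len(w))).sum()/w.sum()+.5))
        pts=np.array(pts,float); l=cv2.fitLine(pts.astype(np.float32),cv2.DIST_HUBER,0,.01,.01).ravel()
        f=lambda x:(x,l[3]+(x-l[2])*l[1]/l[0]); return f
    e=edge(range(182,318),186,204,1); a=cast('wrist',[e(182),e(317)],.082,P); d=a[0]-a[1]; b=np.arctan2(d[1],d[0])-np.pi/2
    out=[b]
    for r0,r1,s in((125,150,1),(158,178,-1)):
        e=edge(range(190,300),r0,r1,s); a=cast('wrist',[e(190),e(299)],.039,P); d=a[0]-a[1]; out.append(np.arctan2(d[1],d[0])-np.pi/2); print(e(190),e(299))
    print('blank yaw',out[0],'bar yaw (far,near)',out[1:])
chk(sys.argv[1])
E
python3 yawchk.py w8; python3 yawchk.py w6
```

```text
(190, np.float32(136.4183)) (299, np.float32(136.30142))
(190, np.float32(168.96146)) (299, np.float32(167.69727))
blank yaw -0.04999599047328118 bar yaw (far,near) [np.float64(-0.05395836792653763), np.float64(-0.043407400305395694)]
(190, np.float32(126.56295)) (299, np.float32(126.503685))
(190, np.float32(168.39459)) (299, np.float32(156.42293))
blank yaw -0.045219245930169905 bar yaw (far,near) [np.float64(-0.04563529541384925), np.float64(0.06467650208205056)]
```

Call:
carry_out(targets=[0,-0.001,-0.001,0,0,-0.004,1,-0.001,-0.001,0,0.001,-0.001,-0.002,1,-0.0015,0,0,0,-0.001,0,1,0,0,0,0,0,0,1,0,0,0,0,0,0,1])

```text
time_s: 23.02
tcp_pos: [0.5637, 0.0355, 0.05]
eef_rot: [-0.689, 0.725, 0.001, -0.002]
force: [-17.8, -29.0, 14.9]
width: 0.609
```

```bash
python3 - <<'E'
from h import *
im,p=snap('w9')
s=robot_().sense(); p=s['tcp_pos'],s['eef_rot']; print(tyaw(p[1]),p[0],s['force'],s['ft_torque'],s['width']); print(R.from_quat(p[1]).as_matrix()[:,2])
a=cv2.imread('pics/w9.png'); cv2.imwrite('pics/c9.png',cv2.resize(a[95:225,100:300],None,fx=4,fy=4,interpolation=cv2.INTER_NEAREST))
E
python3 yawchk.py w9
```

```text
-1.621906977635288 [0.56371822 0.0354835  0.04997015] [-18.63633592 -29.05472973  16.00489852] [-6.61372356  3.82294027  0.14528741] 0.6120637089680615
[-0.00466691 -0.00202305 -0.99998706]
(190, np.float32(136.36382)) (299, np.float32(136.27325))
(190, np.float32(168.32416)) (299, np.float32(167.99048))
blank yaw -0.049692672986186404 bar yaw (far,near) [np.float64(-0.050795837956371326), np.float64(-0.04879040283241287)]
```

View pics/c9.png

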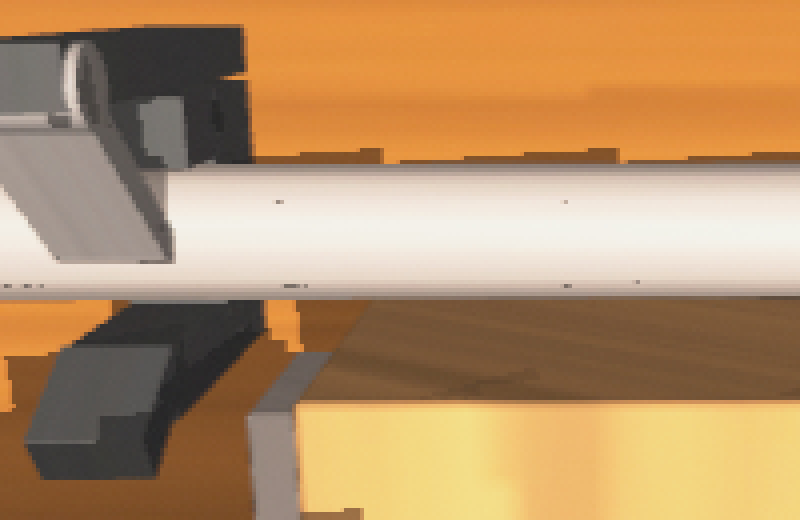

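Call:
carry_out(targets=[0,0,0,0.004,-0.002,0,1,0,0,0,0,0,0,1,0,0,0,0,0,0,1,0,0,0,0,0,0,1])

```text
time_s: 23.58
tcp_pos: [0.5637, 0.0355, 0.0499]
eef_rot: [-0.689, 0.725, 0.0, -0.0]
force: [-18.1, -29.4, 15.2]
width: 0.609
```

```bash
python3 - <<'E'
from h import *
s=robot_().sense(); p=s['tcp_pos'],s['eef_rot']; print(tyaw(p[1]),p[0],s['force'],s['width'],R.from_quat(p[1]).as_matrix()[:,2])
print(robot_().hand_in())
E
```

```text
-1.6217111564127797 [0.56372162 0.03551388 0.04993998] [-18.1232202  -29.43177338  15.22524155] 0.6091829267527752 [-5.87215414e-04 -2.47054334e-04 -9.99999797e-01]
the job is handed in; nothing more can be done
None
```

I seated the stop bar in both forks, set the wood blank flat on the bed, and pressed it into the corner. I handed in at about 23.6 s, still gripping and pushing.

**Bar:** A close-up showed both jaws on top of the bar. It sits at about jig x = 60.6 mm and is about 1.5 mm off centre along its length. It met the slot floor firmly at the expected height.

**Blank:**
- **Position:** the gripper reads jig (13.0, 18.5) mm, against the target of 12–13 and 18.
- **Squareness:** its yaw matched the bar's to within 0.2°, and the tool was upright to within 0.05°.
- **Forces on the tool:** about 18 N came back along the bar direction, 29 N along the fence direction and 15 N up from the bed. I could not measure the load on each stop separately, because friction shares in these forces.

**What went wrong on the way:** on the first push the blank caught on the bed about 4 mm short of the bar. I saw this in the wrist picture, eased the downward load and pushed again. The wrist camera also showed things 1–4% too small, so its depths are slightly off; positions across the view matched.

**Bystanders:** a top view taken while pressing showed none of the visible ones moved, but the arm covered part of the brush and mallet.

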